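# Snap the four lid clips of the blue-lidded tub

### The job

The tile spacers are packed away: lock the lid of the tub with the blue lid and white clips by flipping down each of its four side clips until it hangs against the side of the tub. Leave the similar tub with the grey lid and orange clips alone, without touching it.

Things in the scene. Friction and masses are not known exactly. Their poses are not given: they have to be found in the camera images.
- tub: Off-white tub with closed ruri blue lid and four white clips, fixed to the shelf, at its left or right, yaw up to 40 deg. Origin: centre of its underside, z up. Body 100 (x) by 130 (y) mm; flat lid 112 by 142 mm, from 80 to 94 mm up. A clip sits mid-side on each lid edge: a rigid flap 40 mm wide along its hinge, 34 mm long outward, 4 mm thick. Hinge axes are level, along the edge, 86 mm up.
- clip_back (a joint): White clip on the tub's +x side, hinge at x = +59 mm in the tub's frame. Angle (rad): 0 flap straight out, level; negative free edge raised; 1.57 hanging straight down (stop). Starts at -0.5 to 0.1. Slight friction (0.02 N m), no spring: it stays where left. A shut gripper coming straight down close beside the lid edge, outside the hinge, swings it down.
- clip_left (a joint): White clip on the tub's +y side, hinge at y = +74 mm in the tub's frame; same flap, friction, start and angle values as clip_back (0 straight out, negative raised, 1.57 hanging straight down).
- clip_front (a joint): White clip on the tub's -x side, hinge at x = -59 mm in the tub's frame; same flap, friction, start and angle values as clip_back (0 straight out, negative raised, 1.57 hanging straight down).
- clip_right (a joint): White clip on the tub's -y side, hinge at y = -74 mm in the tub's frame; same flap, friction, start and angle values as clip_back (0 straight out, negative raised, 1.57 hanging straight down).
- spare_tub: The other tub, to be left alone: same shape and size, origin at the centre of its underside, but a grey lid and four orange clips that stand straight out. Fixed on the other side of the shelf, centres of the tubs at least 300 mm apart.
Things that resemble listed ones, but are neither listed nor needed, are in the scene too. Leave any green or turquoise look-alike of the tub alone.

How it is judged:
By the outcome, as a careful person would: the job done as asked, in the order asked, and still so for the second after the job is handed in, with the robot touching nothing.
It also fails if it takes over 50 s, if anything falls off the work surface, if the arm or the gripper's body presses on something with over 40 N, if the wrist force passes 120 N, or if a joint passes its speed limit or range.

### The arm

A 6-joint arm with a two-finger parallel gripper is mounted at the origin on the work surface. World frame = base frame: x ahead of the robot, y to its left, z up, the work surface at z = 0. Lengths are in m, angles in rad, forces in N, time in s.
With the tool pointing down it reaches from about 0.35 to 0.8 m from the base axis. Payload 7.3 kg.
Tool frame: the origin (TCP) lies midway between the tips of the shut fingers; the grasp point (between the pads) lies 19 mm behind it; z points along the fingers, y is the line along which they close (so a half turn about z gives the same grasp; the last joint's range is limited). The gripper opens to 85 mm and grips with 20 to 120 N. Pads are 22 mm wide; open, the fingers measure 114 mm over their backs; the gripper's body (76 mm by 85 mm) begins 54 mm behind the grasp point. The pads swing forward as they close: fully open they stand 13 mm farther back than shut.
Start: joints at [1.036, 0.342, 1.524, -0, 1.275, -0.146], TCP at [0.199, 0.486, 0.231] pointing down, gripper open.
Joint ranges: [-2.53, 2.53], [-0.77, 2.02], [0.04, 2.7], [-1, 4.14], [0.28, 2.66], [-3.11, 3.11]. Speed limits (rad/s): [2.57, 2.57, 3.14, 3.14, 3.14, 3.14].

### API

Orientations are given as a rotation vector (axis times angle).
In Python, from rig import env gives the robot as it stands. The module is installed in compiled form; this text tells all that it offers.
- The arm moves only by the shell command python3 -m inch 'ROWS' [OPENING]. ROWS is JSON, a list of rows, each a list of 6 numbers: the shift along the tool's x, y, z in mm, then the turn, a rotation vector about the tool's x, y, z in degrees. In form: [[x, y, z, ax, ay, az], ...]. A call has 1 to 20 rows; each row shifts and turns the commanded pose from where the row before left it, along the tool's axes as they then stand; what a row does not reach is not made up. A row lasts 1/10 s, in which the tool goes at most 50 mm and 8.59 degrees, less where a joint would pass 70% of its speed; a pose out of reach is approached as far as the arm can. A call is refused whole if a number of a shift passes 50 or a number of a turn 8.59, either way. A call with a gripper value outside its range is refused whole. OPENING is the finger opening in mm, from 0 to 85.4, set as the call begins (- or left out, the last holds). The fingers move at their own pace and stop on an object; the grip force is fixed at half the most. Time passes only in rows, so rows that do not move let the fingers close. It gives the time, the measured TCP pose, the force, the opening and the grip force at its end, in the units of the state.
- env.get_obs(): the state, without advancing time (a new reading comes with each control period).
- env.capture(name): name is "scene" or "top"; returns (picture, depth): 420x560x3 uint8, red, green, blue; 420x560 float32, m along the optical axis (not along the pixel's ray), 0 where there is no reading.
- env.camera_params(name): a dict with "vertical_fov" (degrees; the focal length in pixels is half the picture's height over the tangent of half this angle, whatever the lens; pixels are square), "cx", "cy" (the principal point, pixels), "pose" (4x4, takes a point from camera to world coordinates). Camera axes: x right, y down, z forward; pixel columns grow to the right and rows downward; lengths in m; the calibration is good to about 2 mm. A picture is of the moment at which its call begins. camera_params takes no time and is no camera call.
- env.close_job(): hands the job in; it is judged then, once.
The state is a dict: "clock": time; "qpos": joint angles; "joint_vel": joint speeds; "joint_torque": joint torques, N m; "tcp_pos": TCP position; "tool_rot": TCP orientation; "wrist_force": force on the tool from outside, world axes, zero at the start; "moment": the same for the moment, N m; "gripper_width": finger opening in m; "grasp_force": force on a finger pad.
Only numpy, scipy, OpenCV 4.12 (cv2) and the standard library are available. Lean on these libraries where they do the work, as an engineer would, in place of code of your own. Each camera call takes 0.05 s, during which the arm holds its last target. There are 200 camera calls.

## Working session

There is one attempt and no reset: what is moved stays moved. The work goes in short steps, Python scripts to look and compute and a shell command to move; the robot and the scene stay as the last step left them, time stands still between calls to the robot, and variables do not carry over. Pictures are saved under pics/ and viewed, at most 10 in all, crops included, and the job is handed in when it is done.

```bash
mkdir -p pics; cat > h.py <<'E'
import numpy as np, cv2
from rig import env
def snap(name):
    im,d=env.capture(name); p=env.camera_params(name)
    f=im.shape[0]/2/np.tan(np.radians(p["vertical_fov"])/2)
    v,u=np.mgrid[:im.shape[0],:im.shape[1]]
    c=np.stack([(u-p["cx"])/f*d,(v-p["cy"])/f*d,d],-1)
    T=np.array(p["pose"]); W=c@T[:3,:3].T+T[:3,3]; W[d==0]=np.nan
    return im,W
E
python3 - <<'E'
from h import *
for n in("top","scene"):
    im,W=snap(n); cv2.imwrite(f"pics/{n}0.png",im[...,::-1]); np.savez(f"{n}0.npz",im=im,W=W)
    p=env.camera_params(n);print(p)
o=env.get_obs();print(o)
E
```

```text
{'vertical_fov': 54.66729135143245, 'cx': 280.03399544244985, 'cy': 211.28202072785885, 'pose': array([[-2.43288772e-03, -9.95218805e-01,  9.76402176e-02,
         4.13665500e-01],
       [-9.99452036e-01, -8.03250080e-04, -3.30905056e-02,
         8.72305606e-02],
       [ 3.30107229e-02, -9.76672198e-02, -9.94671507e-01,
         9.57516880e-01],
       [ 0.00000000e+00,  0.00000000e+00,  0.00000000e+00,
         1.00000000e+00]])}
{'vertical_fov': 50.8537513674292, 'cx': 281.03434172445066, 'cy': 210.06890986584122, 'pose': array([[-0.66137825,  0.54633973, -0.51389853,  1.06919338],
       [ 0.74992939,  0.49408515, -0.43987018,  0.55842482],
       [ 0.01359108, -0.67630818, -0.7364934 ,  0.90355469],
       [ 0.        ,  0.        ,  0.        ,  1.        ]])}
{'clock': 0.1, 'qpos': array([ 1.03598451e+00,  3.42675385e-01,  1.52491464e+00,  5.46107577e-06,
        1.27541935e+00, -1.46002013e-01]), 'joint_vel': array([-0.00121697, -0.0023386 , -0.00254507,  0.00136995,  0.00081927,
        0.00049798]), 'joint_torque': array([ 5.94586127e-04, -4.34447551e+01, -2.46490556e+01, -2.86702152e-04,
        4.86978752e-03,  1.50077130e-05]), 'tcp_pos': array([0.19881444, 0.48551042, 0.23068626]), 'tool_rot': array([-6.06811292e-01, -3.08194377e+00,  2.09462913e-03]), 'wrist_force': array([-0.09874118, -0.02626269,  0.20242706]), 'moment': array([-0.06239639,  0.02669374,  0.05214584]), 'grasp_force': 0.0, 'gripper_width': 0.08557941159910544}
```

View pics/top0.png

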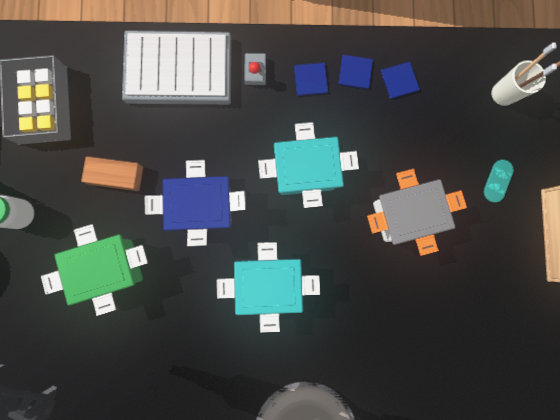

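View pics/scene0.png

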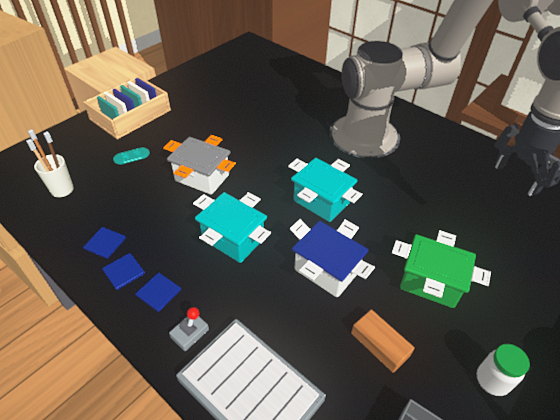

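The top view shows the blue-lid tub at about (196,203). Its white clips are at (195,168), (153,205), (237,201) and (197,237). Turquoise look-alikes sit at (308,165) and (268,287), a green one at (94,269), and the grey/orange spare at (416,211).

```bash
cat >> h.py <<'E'
def fit(im,W,lo,hi,box):
    hsv=cv2.cvtColor(im,cv2.COLOR_RGB2HSV)
    m=cv2.inRange(hsv,lo,hi)>0
    k=np.zeros_like(m); x0,x1,y0,y1=box; k[y0:y1,x0:x1]=1
    m&=k&(W[...,2]>.07)&(W[...,2]<.12)
    P=W[m]; r=cv2.minAreaRect((P[:,:2]*1000).astype(np.float32))
    return r,np.median(P[:,2]),m.sum()
def clips(im,W,c,yaw):
    "per side: extent outward and height profile of white pixels"
    R=np.array([[np.cos(yaw),-np.sin(yaw)],[np.sin(yaw),np.cos(yaw)]])
    L=(W[...,:2]-c)@R; z=W[...,2]
    white=(im.min(-1)>140)&(z>.03)
    for n,ax,s,h in(("back",0,1,.059),("left",1,1,.074),("front",0,-1,.059),("right",1,-1,.074)):
        o=s*L[...,ax]-h; t=L[...,1-ax]
        m=white&(abs(t)<.03)&(o>-.004)&(o<.05)
        if m.sum()<8: print(n,"few white",m.sum()); continue
        a=np.polyfit(o[m],z[m],1)
        print(n,m.sum(),"out mm %.0f..%.0f"%tuple(1e3*np.percentile(o[m],[2,98])),"z mm %.0f..%.0f"%tuple(1e3*np.percentile(z[m],[2,98])),"t mm %.0f..%.0f"%tuple(1e3*np.percentile(t[m],[2,98])),"angle %.2f"%-np.arctan(a[0]))
E
python3 - <<'E'
from h import *
D=np.load("top0.npz"); im,W=D["im"],D["W"]
print(fit(im,W,(110,120,40),(130,255,255),(150,245,165,245)))
for n,b in(("t1",(255,360,125,205)),("t2",(215,320,240,330)) ): print(n,fit(im,W,(80,100,60),(100,255,255),b))
print("green",fit(im,W,(50,100,40),(75,255,255),(40,150,220,320)))
D=np.load("scene0.npz")
print("scene",fit(D["im"],D["W"],(110,120,40),(130,255,255),(280,380,215,290)))
E
```

```text
(((516.791748046875, 237.88406372070312), (111.55683135986328, 139.76116943359375), 2.9748260974884033), np.float64(0.09308557629174508), np.int64(3343))
t1 (((601.7341918945312, -3.7236785888671875), (113.74234771728516, 141.67608642578125), 5.379884243011475), np.float64(0.09320730256119647), np.int64(3247))
t2 (((339.2045593261719, 83.2662124633789), (112.19053649902344, 141.6305389404297), 1.5584383010864258), np.float64(0.09289112758404117), np.int64(3573))
green (((377.1424560546875, 446.31121826171875), (111.6492691040039, 143.53648376464844), 17.201061248779297), np.float64(0.09292673772031002), np.int64(3677))
scene (((516.8724365234375, 237.01419067382812), (113.8127212524414, 142.6329345703125), 1.9644138813018799), np.float64(0.091990800053596), np.int64(2338))
```

```bash
cat >> h.py <<'E'
from scipy.spatial.transform import Rotation as Ro
C=np.array([.5168,.2375]); YAW=np.radians(2.5)
AX=dict(back=(1,0,.059),left=(0,1,.074),front=(-1,0,.059),right=(0,-1,.074))
def tgt(n,o):
    a,b,h=AX[n]; R=np.array([[np.cos(YAW),-np.sin(YAW)],[np.sin(YAW),np.cos(YAW)]])
    return C+R@(np.array([a,b])*(h+o))
def go(n,o,z):
    "shift left in tool axes (mm) if tool were straight down at its current yaw, and turn left about tool z"
    s=env.get_obs(); R=Ro.from_rotvec(s["tool_rot"]).as_matrix()
    d=np.append(tgt(n,o),z)-s["tcp_pos"]
    yaw=np.degrees(np.arctan2(R[1,0],R[0,0])); want=2.5+(90 if n in("left","right") else 0)
    t=(want-yaw+90)%180-90
    print("target",np.append(tgt(n,o),z).round(4),"shift now",(R.T@d*1e3).round(1),"turn about tool z",round(-t,1))
    a=np.radians(want if abs(((want-yaw)+180)%360-180)<91 else want+180); 
    Rw=np.array([[np.cos(a),np.sin(a),0],[np.sin(a),-np.cos(a),0],[0,0,-1]])
    print("shift after turn",(Rw.T@d*1e3).round(1),"force",s["wrist_force"].round(1),"tilt",R[:,2].round(3),"t",s["clock"])
E
python3 - <<'E'
from h import *
for n in("top","scene"):
    D=np.load(n+"0.npz"); print(n); clips(D["im"],D["W"],C,YAW)
go("left",.016,.13)
E
```

```text
top
back 290 out mm -1..33 z mm 86..92 t mm -19..18 angle -0.02
left 309 out mm -2..31 z mm 87..96 t mm -19..18 angle -0.12
front 309 out mm -3..31 z mm 87..101 t mm -19..19 angle -0.32
right 279 out mm -4..29 z mm 87..106 t mm -19..19 angle -0.47
scene
back 243 out mm -3..33 z mm 84..91 t mm -19..20 angle -0.03
left 241 out mm -3..33 z mm 85..94 t mm -20..19 angle -0.14
front 213 out mm -0..32 z mm 86..100 t mm -19..19 angle -0.32
right 209 out mm -2..29 z mm 87..104 t mm -19..19 angle -0.45
target [0.5129 0.3274 0.13  ] shift now [-350.6  -27.1  100.7] turn about tool z 65.2
shift after turn [-171.6  306.9  100.7] force [-0.1 -0.   0.2] tilt [-0.001 -0.001 -1.   ] t 0.1
```

```bash
python3 -m inch '[[-29.2,-2.2,0,0,0,0],[-29.2,-2.2,0,0,0,0],[-29.2,-2.2,8,0,0,0],[-29.2,-2.2,8,0,0,0],[-29.2,-2.2,8,0,0,0],[-29.2,-2.2,8,0,0,0],[-29.2,-2.2,8,0,0,0],[-29.2,-2.2,10,0,0,0],[-29.2,-2.2,10,0,0,0],[-29.2,-2.2,10,0,0,0],[-29.2,-2.2,10,0,0,0],[-29.2,-2.2,10,0,0,0],[0,0,0,0,0,8.15],[0,0,0,0,0,8.15],[0,0,0,0,0,8.15],[0,0,0,0,0,8.15],[0,0,0,0,0,8.15],[0,0,0,0,0,8.15],[0,0,0,0,0,8.15],[0,0,0,0,0,8.15]]' 0
python3 -c "
from h import *
go('left',.016,.13)"
```

```text
clock: 2.1
tcp_pos: [0.513, 0.3284, 0.1408]
tool_rot: [-2.178, -2.263, 0.002]
wrist_force: [-0.5, 0.6, -1.0]
gripper_width: -0.0003
grasp_force: 0.0
target [0.5129 0.3274 0.13  ] shift now [-1.  -0.1 10.8] turn about tool z -0.3
shift after turn [-1.  -0.1 10.8] force [-0.5  0.6 -1. ] tilt [-0.001 -0.    -1.   ] t 2.1
```

```bash
python3 -m inch '[[-1,0,15,0,0,0],[0,0,15,0,0,0],[0,0,10,0,0,0],[0,0,8,0,0,0],[0,0,8,0,0,0],[0,0,8,0,0,0],[0,0,8,0,0,0],[0,0,7,0,0,0],[0,0,6,0,0,0],[0,0,0,0,0,0]]'
python3 -m inch '[[-1,0,0,0,0,0],[-1,0,0,0,0,0],[-1,0,0,0,0,0],[0,0,0,0,0,0]]'
python3 - <<'E'
from h import *
for n in("top","scene"):
    im,W=snap(n); print(n); clips(im,W,C,YAW)
cv2.imwrite("pics/a.png",cv2.resize(im[200:320,270:420][...,::-1],None,fx=4,fy=4))
E
```

```text
clock: 3.1
tcp_pos: [0.5127, 0.3272, 0.055]
tool_rot: [-2.172, -2.269, 0.003]
wrist_force: [0.2, 0.4, -0.0]
gripper_width: -0.0001
grasp_force: 0.0
clock: 3.5
tcp_pos: [0.5135, 0.3247, 0.0566]
tool_rot: [-2.172, -2.27, -0.001]
wrist_force: [-0.3, 2.3, -0.8]
gripper_width: -0.0001
grasp_force: 0.9
top
back 299 out mm -2..33 z mm 86..92 t mm -19..18 angle -0.04
left 1582 out mm -3..48 z mm 91..414 t mm -28..28 angle -0.59
front 1364 out mm -1..49 z mm 89..514 t mm -17..29 angle -1.37
right 283 out mm -4..29 z mm 88..106 t mm -19..19 angle -0.46
scene
back 244 out mm -3..33 z mm 85..91 t mm -19..20 angle -0.03
left 1199 out mm -2..49 z mm 71..413 t mm -20..30 angle 0.49
front 636 out mm -3..49 z mm 87..514 t mm -17..29 angle -1.22
right 207 out mm -2..29 z mm 87..104 t mm -20..19 angle -0.46
```

View pics/a.png

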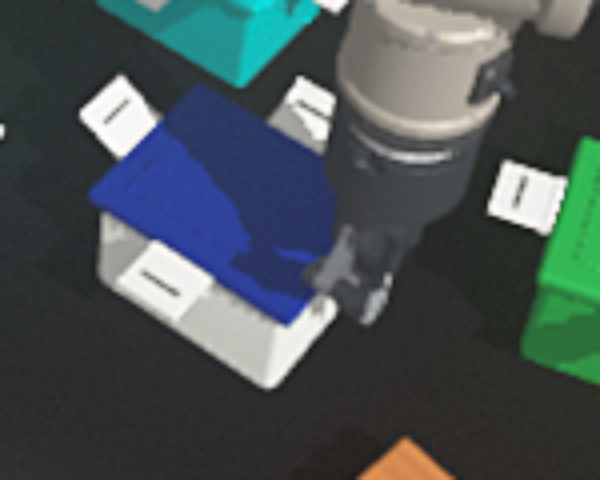

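The picture shows the gripper beside the left clip near (350,290), and the flap has been swung down under it. The 2.3 N force suggests it is near its stop, so I'll press a little more and then back off.

```bash
python3 -m inch '[[-1,0,0,0,0,0],[-1,0,0,0,0,0],[0,0,0,0,0,0]]'
python3 -m inch '[[5,0,0,0,0,0],[10,0,0,0,0,0],[0,0,-15,0,0,0],[0,0,-25,0,0,0],[0,0,-30,0,0,0],[0,0,0,0,0,0]]'
python3 - <<'E'
from h import *
for n in("top","scene"):
    im,W=snap(n); print(n); clips(im,W,C,YAW)
go("right",.016,.13)
E
```

```text
clock: 3.9
tcp_pos: [0.5135, 0.3247, 0.0566]
tool_rot: [-2.171, -2.269, -0.005]
wrist_force: [-0.3, 10.6, -2.2]
gripper_width: -0.0003
grasp_force: 5.1
clock: 4.5
tcp_pos: [0.5151, 0.3389, 0.1308]
tool_rot: [2.17, 2.268, 0.012]
wrist_force: [0.8, -0.2, -0.0]
gripper_width: 0.0003
grasp_force: 0.0
top
back 298 out mm -2..33 z mm 85..92 t mm -19..18 angle -0.03
left 2120 out mm -3..49 z mm 470..488 t mm -27..28 angle -0.59
front 1186 out mm 0..49 z mm 88..548 t mm -15..29 angle -1.44
right 284 out mm -4..29 z mm 87..105 t mm -19..18 angle -0.46
scene
back 244 out mm -3..33 z mm 84..91 t mm -18..20 angle -0.02
left 996 out mm -3..49 z mm 60..485 t mm -18..30 angle -1.27
front 601 out mm 0..47 z mm 88..544 t mm -18..28 angle -1.16
right 210 out mm -2..29 z mm 87..105 t mm -20..19 angle -0.44
target [0.5207 0.1476 0.13  ] shift now [-190.4   -0.8   -3.2] turn about tool z 0.0
shift after turn [-190.4   -0.7   -3.2] force [-0.4 -0.5 -1.2] tilt [ 0.001  0.    -1.   ] t 4.6
```

```bash
python3 -m inch '[[-25,0,-1,0,0,0],[-30,0,-1,0,0,0],[-30,0,-1,0,0,0],[-30,0,0,0,0,0],[-30,0,0,0,0,0],[-25,-0.5,0,0,0,0],[-18,0,0,0,0,0],[-2.4,0,0,0,0,0],[0,0,0,0,0,0]]'
python3 -c "
from h import *
go('right',.016,.056)"
```

```text
clock: 5.5
tcp_pos: [0.5204, 0.1473, 0.1285]
tool_rot: [-2.172, -2.268, 0.002]
wrist_force: [-0.8, -0.2, -0.3]
gripper_width: 0.0001
grasp_force: 0.0
target [0.5207 0.1476 0.056 ] shift now [ 0.3  0.5 72.5] turn about tool z -0.0
shift after turn [ 0.3  0.4 72.5] force [-0.8 -0.2 -0.3] tilt [-0.002  0.    -1.   ] t 5.5
```

```bash
python3 -m inch '[[0,0,12,0,0,0],[0,0,8,0,0,0],[0,0,8,0,0,0],[0,0,8,0,0,0],[0,0,8,0,0,0],[0,0,8,0,0,0],[0,0,8,0,0,0],[0,0,7,0,0,0],[0,0,5,0,0,0],[0,0,0,0,0,0]]'
python3 -m inch '[[1,0,0,0,0,0],[1,0,0,0,0,0],[1,0,0,0,0,0],[1,0,0,0,0,0],[0,0,0,0,0,0]]'
```

```text
clock: 6.5
tcp_pos: [0.5202, 0.1473, 0.0563]
tool_rot: [-2.171, -2.269, 0.002]
wrist_force: [0.1, 0.3, 0.2]
gripper_width: 0.0
grasp_force: 0.1
clock: 7.0
tcp_pos: [0.5207, 0.1509, 0.0575]
tool_rot: [2.171, 2.27, -0.001]
wrist_force: [-0.2, -4.5, 0.2]
gripper_width: -0.0
grasp_force: 2.2
```

```bash
python3 -m inch '[[1,0,0,0,0,0],[1,0,0,0,0,0],[0,0,0,0,0,0]]'
python3 -m inch '[[-5,0,0,0,0,0],[-10,0,0,0,0,0],[0,0,-15,0,0,0],[0,0,-25,0,0,0],[0,0,-35,0,0,0],[0,0,0,0,0,0]]'
python3 -c "
from h import *
go('back',.016,.13)"
```

```text
clock: 7.3
tcp_pos: [0.5207, 0.151, 0.0575]
tool_rot: [2.17, 2.269, -0.004]
wrist_force: [-0.0, -14.1, 1.2]
gripper_width: -0.0005
grasp_force: 7.0
clock: 7.9
tcp_pos: [0.5238, 0.1387, 0.1367]
tool_rot: [2.168, 2.266, 0.011]
wrist_force: [1.1, -0.2, 0.3]
gripper_width: -0.0001
grasp_force: 0.0
target [0.5917 0.2408 0.13  ] shift now [99.  72.3  7.5] turn about tool z -90.0
shift after turn [ 72.3 -99.1   6.7] force [ 1.1 -0.2  0.3] tilt [ 0.009  0.002 -1.   ] t 7.9
```

```bash
python3 -m inch '[[25,18,0,0,0,0],[25,18,0,0,0,0],[25,18,0,0,0,0],[24,18,0,0,0,0],[0,0,0,0,0,-8.2],[0,0,0,0,0,-8.2],[0,0,0,0,0,-8.2],[0,0,0,0,0,-8.2],[0,0,0,0,0,-8.2],[0,0,0,0,0,-8.2],[0,0,0,0,0,-8.2],[0,0,0,0,0,-8.2],[0,0,0,0,0,-8.2],[0,0,0,0,0,-8.2],[0,0,0,0,0,-8],[0,0,0,0,0,0]]'
python3 -c "
from h import *
go('back',.016,.056)"
```

```text
clock: 9.5
tcp_pos: [0.5885, 0.2403, 0.1317]
tool_rot: [0.071, -3.14, -0.0]
wrist_force: [-0.2, 0.3, -0.2]
gripper_width: -0.0
grasp_force: 0.0
target [0.5917 0.2408 0.056 ] shift now [-3.3  0.3 75.7] turn about tool z 0.1
shift after turn [-3.2  0.3 75.7] force [-0.2  0.3 -0.2] tilt [-0.001  0.    -1.   ] t 9.5
```

```bash
python3 -m inch '[[-3.2,0,5,0,0,0],[0,0,15,0,0,0],[0,0,11,0,0,0],[0,0,8,0,0,0],[0,0,8,0,0,0],[0,0,8,0,0,0],[0,0,8,0,0,0],[0,0,7,0,0,0],[0,0,5,0,0,0],[0,0,0,0,0,0]]'
python3 -m inch '[[1,0,0,0,0,0],[1,0,0,0,0,0],[1,0,0,0,0,0],[1,0,0,0,0,0],[0,0,0,0,0,0]]'
```

```text
clock: 10.5
tcp_pos: [0.5913, 0.2404, 0.0562]
tool_rot: [0.069, -3.139, 0.001]
wrist_force: [0.1, -0.0, -0.0]
gripper_width: -0.0001
grasp_force: 0.0
clock: 11.0
tcp_pos: [0.5877, 0.2404, 0.0575]
tool_rot: [-0.069, 3.141, 0.0]
wrist_force: [-0.2, 0.6, 0.6]
gripper_width: 0.0001
grasp_force: 0.1
```

```bash
python3 -m inch '[[1,0,0,0,0,0],[1,0,0,0,0,0],[0,0,0,0,0,0]]'
```

```text
clock: 11.3
tcp_pos: [0.5874, 0.2404, 0.0576]
tool_rot: [-0.069, 3.137, 0.001]
wrist_force: [6.6, 0.4, -3.0]
gripper_width: 0.0003
grasp_force: 3.0
```

```bash
python3 -m inch '[[1,0,0,0,0,0],[0,0,0,0,0,0]]'
python3 -m inch '[[-5,0,0,0,0,0],[-10,0,0,0,0,0],[0,0,-15,0,0,0],[0,0,-25,0,0,0],[0,0,-35,0,0,0],[0,0,0,0,0,0],[25,0,0,0,0,0],[30,0,0,0,0,0],[30,0,0,0,0,0],[30,0,0,0,0,0],[30,0,0,0,0,0],[18,0,0,0,0,0],[0,0,0,0,0,0]]'
python3 -c "
from h import *
go('front',.016,.056)"
```

```text
clock: 11.5
tcp_pos: [0.5874, 0.2404, 0.0576]
tool_rot: [-0.069, 3.135, 0.001]
wrist_force: [10.0, 0.8, -5.3]
gripper_width: 0.0002
grasp_force: 4.7
clock: 12.8
tcp_pos: [0.4343, 0.2336, 0.1328]
tool_rot: [0.071, -3.139, 0.0]
wrist_force: [0.3, -1.1, 0.2]
gripper_width: 0.0001
grasp_force: 0.0
target [0.4419 0.2342 0.056 ] shift now [-7.7  0.3 76.8] turn about tool z 0.1
shift after turn [-7.6  0.3 76.8] force [ 0.3 -1.1  0.2] tilt [-0.002 -0.    -1.   ] t 12.8
```

```bash
python3 -m inch '[[-7.6,0,5,0,0,0],[0,0,11,0,0,0],[0,0,8,0,0,0],[0,0,8,0,0,0],[0,0,8,0,0,0],[0,0,8,0,0,0],[0,0,8,0,0,0],[0,0,8,0,0,0],[0,0,7,0,0,0],[0,0,5,0,0,0],[0,0,0,0,0,0]]'
python3 -m inch '[[-1,0,0,0,0,0],[-1,0,0,0,0,0],[-1,0,0,0,0,0],[-1,0,0,0,0,0],[0,0,0,0,0,0]]'
```

```text
clock: 13.9
tcp_pos: [0.4435, 0.2338, 0.0549]
tool_rot: [0.069, -3.138, 0.001]
wrist_force: [-4.7, 0.5, -3.4]
gripper_width: -0.0001
grasp_force: 2.1
clock: 14.4
tcp_pos: [0.4435, 0.2337, 0.055]
tool_rot: [0.069, -3.13, 0.003]
wrist_force: [-17.3, 1.5, 3.6]
gripper_width: 0.0003
grasp_force: 8.6
```

The stop-to-stop distances are 143.9 and 173.7 mm, against 144 and 174 mm expected with the flaps hanging. I'll retreat clear and check.

```bash
python3 -m inch '[[5,0,0,0,0,0],[10,0,0,0,0,0],[0,0,-15,0,0,0],[0,0,-25,0,0,0],[0,0,-40,0,0,0],[0,0,-40,0,0,0],[0,0,-40,0,0,0],[10,-25,0,0,0,0],[10,-30,0,0,0,0],[10,-30,0,0,0,0],[10,-30,0,0,0,0],[10,-30,0,0,0,0],[10,-30,0,0,0,0],[10,-30,0,0,0,0],[10,-30,0,0,0,0],[0,0,0,0,0,0],[0,0,0,0,0,0]]'
python3 - <<'E'
from h import *
C[:]=[.5155,.238]
a,W=snap("top"); print("top"); clips(a,W,C,YAW)
b,W=snap("scene"); print("scene"); clips(b,W,C,YAW)
f=lambda i:cv2.resize(i[...,::-1],(390,300))
cv2.imwrite("pics/end.png",np.hstack([f(a[130:280,100:295]),f(b[200:320,270:426])]))
print(env.get_obs()["clock"])
E
```

```text
clock: 16.1
tcp_pos: [0.3644, -0.0052, 0.2167]
tool_rot: [-0.065, 3.139, -0.001]
wrist_force: [0.0, -0.2, -0.2]
gripper_width: -0.0002
grasp_force: 0.0
top
back 46 out mm -1..4 z mm 87..91 t mm -21..18 angle 0.01
left 36 out mm -3..1 z mm 87..92 t mm -17..19 angle 0.46
front 52 out mm -4..1 z mm 56..91 t mm -21..18 angle 0.94
right 64 out mm -3..3 z mm 83..93 t mm -17..20 angle 0.37
scene
back 168 out mm -2..4 z mm 53..91 t mm -20..19 angle 1.17
left 109 out mm -4..2 z mm 53..89 t mm -17..21 angle 1.24
front 23 out mm -3..3 z mm 85..91 t mm -19..17 angle 0.55
right 31 out mm -2..4 z mm 85..92 t mm -18..21 angle 0.54
16.2
```

View pics/end.png

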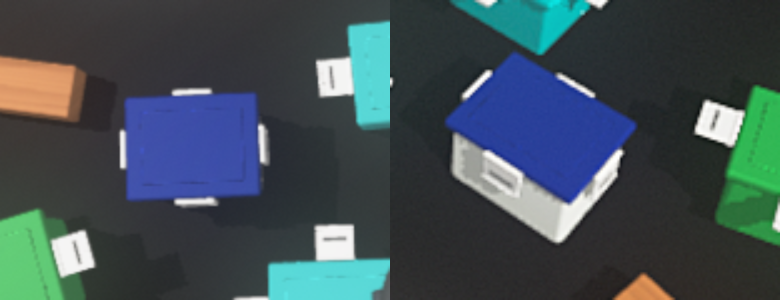

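All four clips hang down: they show as thin white strips around the lid in the top crop at (192,92), (123,150), (263,145) and (195,202). The scene crop shows flaps against the walls at (502,175) and (605,175).

```bash
python3 -c "
from rig import env
print(env.close_job())"
```

```text
the job is handed in; nothing more can be done
None
```

All four white clips on the blue-lid tub are flipped down against its sides, the other tubs were left alone, and the job is handed in at about 16 s.

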